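Hang the returned mallet in its rail ring

TASK

Take the orange mallet out of the blue returns cradle and hang it up in the yellow ring of the tool rail: handle first down through the ring, fully home with the collar under its head resting on the ring, then let go. The ring can be clamped anywhere along its stretch of rail, so find it gently by feel: never lean on the rail or let the mallet fall into it (40 N spoils the clamp), and leave everything else where it is.

Things in the scene. Friction and masses are not known exactly. Their poses are not given: they have to be found in the camera images.
- mallet: Stubby soft-face mallet, 0.3 to 0.55 kg, mostly head; starts upright, head up, hanging in the blue cradle. Origin: centre of the handle's lower end; z up along the handle, x along the head. Round wooden handle 22 mm across, z = 0 to 115 mm, its lowest 4 mm chamfered to 17 mm across; black collar 34 mm across, z = 115 to 127 mm; above it the head.
- mallet_head (a point): Centre of the mallet's head, 143 mm above the handle's end: an orange box with black ends, 98 mm along x, 36 mm along y (two flat sides to grip), 32 mm high, from 127 to 159 mm above the handle's end. Axes as the mallet's.
- cradle: Returns cradle, fixed. Origin: centre under its foot (120 x 90 x 8 mm). Two upright blue cheeks 27 to 39 mm either side of the middle along x, 50 mm wide along y, tops 145 mm above the table. The mallet's head lies across them along the cradle's x, the handle hangs between, its end 18 mm above the table. Open at the sides (y) and above.
- tool_rail: Tool rail, fixed: steel bar along its y on two grey posts. Origin: on the table, under the ring's centre if its clamp were against the red stop; z up. The yellow ring really stands at x = 0 and y between -6 and -34 mm in this frame, new every time and NOT measured: feel or look for it. It is clamped rigidly. The bar is at x = +64 mm; at y = +100 mm a small dark ring holds a brass drift punch.
- ring_line (a point): Point of the tool rail straight above its origin at the height of the yellow ring's top, 135 mm above the table (axes as the rail's); nothing but the drift punch (164 mm) is higher. Ring, slippery nylon: vertical through hole 28 mm across, outside 60 mm across, flat top, 12 mm thick, table clear below. With the mallet home, its handle's end is 20 mm above the table.
- drift: Bystander: brass drift punch, 124 mm tall, hanging in the neighbouring small dark ring of the tool rail; leave it there. Origin: centre of its underside.
- spares_box: Bystander: yellow box, 50 x 70 x 80 mm high, standing. Origin: centre of its underside.
- bearing: Bystander: steel ball-bearing ring, 62 mm across, 18 mm high, lying flat. Origin: centre of its underside.
- oil_filter: Bystander: blue oil filter can, 72 mm across, 90 mm high, standing. Origin: centre of its underside.
- spanner: Bystander: steel spanner, lying flat. Origin: centre of its underside.
- tape_roll: Bystander: roll of clear tape, 90 mm across, 40 mm high, lying flat. Origin: centre of its underside.
There are look-alikes about, which are no part of the job. There is more than one size of the mallet; the one meant has the size given above.

How it is judged:
By the outcome, as a careful person would: the job done as asked, in the order asked, and still so for the second after the job is handed in, with the robot touching nothing.
It also fails if it takes over 72 s, if anything falls off the work surface, if the arm or the gripper's body presses on something with over 40 N, if the wrist force passes 120 N, or if a joint passes its speed limit or range.

ROBOT

A 6-joint arm with a two-finger parallel gripper is mounted at the origin on the work surface. World frame = base frame: x ahead of the robot, y to its left, z up, the work surface at z = 0. Lengths are in m, angles in rad, forces in N, time in s.
With the tool pointing down it reaches from about 0.425 to 0.95 m from the base axis. Payload 3.5 kg.
Tool frame: the origin (TCP) lies at the very end of the fingers, on their centre line; the grasp point (between the pads) lies 19 mm behind it; z points along the fingers, y is the line along which they close (so a half turn about z gives the same grasp; the last joint's range is limited). The gripper opens to 85 mm and grips with 20 to 120 N. Pads are 22 mm wide; open, the fingers measure 114 mm over their backs; the gripper's body (76 mm by 85 mm) begins 54 mm behind the grasp point. The pads swing forward as they close: fully open they stand 13 mm farther back than shut.
Start: joints at [1.124, 0.286, 1.577, -0, 1.279, -0.15], TCP at [0.197, 0.645, 0.231] pointing down, gripper open.
Joint ranges: [-2.77, 2.77], [-0.9, 2.22], [0.21, 2.48], [-1.53, 4.67], [0.24, 2.81], [-2.84, 2.84]. Speed limits (rad/s): [2.79, 2.79, 3.14, 3.14, 3.14, 3.14].

INTERFACE

Orientations are given as a unit quaternion [x, y, z, w].
In Python, from plant import ctrl gives the robot as it stands.
- The arm moves only by the tool carry_out, never from a script. Its argument "deltas" is one flat list of numbers, 6 for each row, row after row: the shift along the tool's x, y, z in m, then the turn, a rotation vector about the tool's x, y, z in rad. A call has 1 to 5 rows; each row is the pose to reach, as a shift and turn from the pose commanded when the call began, along the tool's axes at that moment; what a row does not reach only later rows make up. A row lasts 1/8 s, in which the tool goes at most 62.5 mm and 10.7 degrees, less where a joint would pass 70% of its speed; a pose out of reach is approached as far as the arm can. A call with a gripper value outside its range is refused whole. "grip" is the opening in per cent of the stroke, from 0 (shut) to 100 (fully open), set as the call begins (left out, the last holds). The fingers move at their own pace and stop on an object; "grip_force" is the grip in N (left out, the last holds). Time passes only in rows, so rows that repeat a pose let the fingers close. It gives the time, the measured TCP pose, the force, the opening and the grip force at its end, in the units of the state.
- ctrl.get_state(): the state, without advancing time (a new reading comes with each control period).
- ctrl.read_camera(name): name is "scene" or "side" or "wrist"; returns (picture, depth): 384x512x3 uint8, red, green, blue; 384x512 float32, m along the optical axis (not along the pixel's ray), 0 where there is no reading.
- ctrl.camera_model(name): a dict with "intrinsics" (3x3 intrinsics, pixels), "extrinsics" (4x4, takes a point from world to camera coordinates); the wrist camera has in their place "hand_eye" (4x4, takes a point from camera to tool coordinates, whose origin is the TCP and whose axes are the flange's). Camera axes: x right, y down, z forward; pixel columns grow to the right and rows downward; lengths in m; the calibration is good to about 2 mm. A picture is of the moment at which its call begins: read the wrist's pose just before it. camera_model takes no time and is no camera call.
- ctrl.sign_off(): hands the job in; it is judged then, once.
Trained networks look in the newest picture that a camera, given by its name, has taken for a name from the list of things; names that differ only in an ending like _2 or _b are one class to them, and where a whole thing is asked for, a point or a joint stands for the part that bears it (a point fixed in the world has none). Each returns a list of dicts, best first, with "score" (0 to 1); they miss things now and then, are a little off and sometimes report something else, mostly with a low value. They report only what shows in the picture. A call takes as long as a camera call. They do not tell look-alikes from the thing itself.
- ctrl.find_in(camera, query): "uv" ([column, row] in pixels, amid what is visible of it).
The state is a dict: "time": time; "qpos": joint angles; "dq": joint speeds; "joint_efforts": joint torques, N m; "eef_pos": TCP position; "tcp_rot": TCP orientation; "contact_force": force on the tool from outside, world axes, zero at the start; "wrist_torque": the same for the moment, N m; "opening": opening from 0.0 (shut) to 1.0 (fully open); "finger_force": force on a finger pad.
Only numpy, scipy, OpenCV 4.12 (cv2) and the standard library are available. Lean on these libraries where they do the work, as an engineer would, in place of code of your own. Each camera call takes 0.05 s, during which the arm holds its last target. There are 200 camera calls.

## Working session

There is one attempt and no reset: what is moved stays moved. The work goes in short steps, Python scripts to look and compute and a tool call to move; the robot and the scene stay as the last step left them, time stands still between calls to the robot, and variables do not carry over. Pictures are saved under pics/ and viewed, at most 10 in all, crops included, and the job is handed in when it is done.

Besides the shell and the picture viewer there is one more tool, called after "Call:" as name(argument=value, ...), one argument or row to a line, values as JSON. carry_out: Moves the arm, as the interface text tells. Its arguments: {"type":"object","properties":{"deltas":{"type":"array"},"grip":{"type":"number"},"grip_force":{"type":"number"}},"required":["deltas"]}

```bash
ls; mkdir -p pics; cat > h.py <<'E'
import numpy as np, cv2
from scipy.spatial.transform import Rotation as R
from plant import ctrl
def cam(name):
    s=ctrl.get_state(); im,d=ctrl.read_camera(name); m=ctrl.camera_model(name)
    K=np.array(m["intrinsics"])
    if name=="wrist":
        T=np.eye(4);T[:3,:3]=R.from_quat(s["tcp_rot"]).as_matrix();T[:3,3]=s["eef_pos"]
        W=T@np.array(m["hand_eye"])
    else: W=np.linalg.inv(np.array(m["extrinsics"]))
    return im,d,K,W
def cloud(d,K,W):
    v,u=np.indices(d.shape); p=np.stack([(u-K[0,2])/K[0,0]*d,(v-K[1,2])/K[1,1]*d,d],-1)
    return p@W[:3,:3].T+W[:3,3]
def save(n,im): cv2.imwrite("pics/"+n,im[...,::-1])
E
python3 - <<'E'
from h import *
print({k:np.round(v,3) for k,v in ctrl.get_state().items()})
o=[]
for n in("scene","side"):
    im,d,K,W=cam(n); o.append(im); P=cloud(d,K,W); np.savez(n+".npz",im=im,d=d,P=P,K=K,W=W)
    print(n,W[:3,3].round(2))
    for q in ("mallet","mallet_head","cradle","tool_rail","drift","spares_box","bearing","oil_filter","spanner","tape_roll"):
        print(q,[(np.round(r["uv"]).astype(int).tolist(),round(r["score"],2),P[int(r["uv"][1]),int(r["uv"][0])].round(3).tolist()) for r in ctrl.find_in(n,q)[:4]])
    save(n+".png",im)
save("both.png",cv2.resize(np.vstack(o),(512,768))[:,:]) 
E
```

```text
pics
{'time': np.float64(0.0), 'qpos': array([ 1.124,  0.287,  1.578, -0.   ,  1.279, -0.15 ]), 'dq': array([-0.001, -0.   ,  0.001, -0.001, -0.001, -0.001]), 'joint_efforts': array([-1.0000e-03, -4.0599e+01, -2.9262e+01, -0.0000e+00,  6.0000e-03,
       -0.0000e+00]), 'eef_pos': array([0.197, 0.645, 0.23 ]), 'tcp_rot': array([ 0.148,  0.989, -0.001, -0.   ]), 'contact_force': array([0.309, 0.788, 0.771]), 'wrist_torque': array([-0.005, -0.059, -0.007]), 'finger_force': np.float64(0.0), 'opening': np.float64(1.003)}
scene [0.75 0.52 0.98]
mallet [([383, 222], 0.92, [0.249, 0.293, 0.212]), ([274, 325], 0.85, [0.605, 0.343, 0.225]), ([257, 260], 0.84, [0.542, 0.19, 0.179])]
mallet_head [([383, 224], 0.77, [0.25, 0.293, 0.207]), ([255, 262], 0.57, [0.547, 0.188, 0.176]), ([188, 200], 0.52, [0.588, -0.064, 0.163])]
cradle [([250, 285], 0.65, [0.554, 0.171, 0.007])]
tool_rail [([162, 214], 0.93, [0.658, -0.085, 0.131])]
drift [([188, 200], 0.69, [0.586, -0.064, 0.162])]
spares_box [([264, 210], 0.89, [0.413, 0.034, 0.08])]
bearing [([228, 190], 0.73, [0.433, -0.14, -0.003])]
oil_filter [(
[... 254 characters left out ...]
1, 0.204]), ([366, 209], 0.5, [0.59, -0.207, 0.137])]
mallet_head [([145, 136], 0.79, [0.204, 0.22, 0.216]), ([267, 136], 0.78, [0.53, 0.159, 0.161]), ([257, 96], 0.74, [0.576, 0.299, 0.221]), ([226, 182], 0.19, [0.382, 0.116, 0.075])]
cradle [([266, 172], 0.88, [0.534, 0.165, 0.033])]
tool_rail [([368, 208], 0.86, [0.593, -0.207, 0.136])]
drift [([326, 181], 0.8, [0.567, -0.08, 0.145])]
spares_box [([251, 214], 0.71, [0.379, -0.029, 0.068])]
bearing [([289, 251], 0.92, [0.436, -0.128, -0.0])]
oil_filter [([227, 184], 0.9, [0.383, 0.12, 0.069])]
spanner [([336, 315], 0.69, [0.419, -0.345, 0.007])]
tape_roll [([194, 155], 0.88, [0.394, 0.402, 0.002]), ([269, 169], 0.47, [0.571, 0.202, 0.01])]
```

View pics/scene.png

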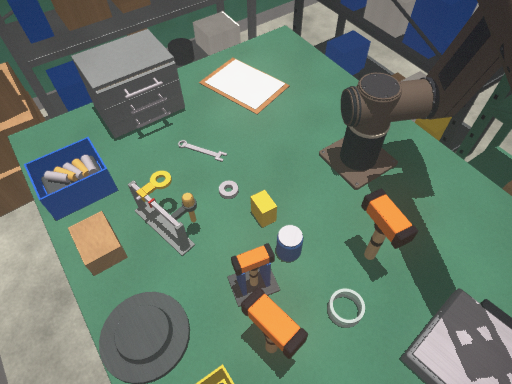

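View pics/side.png

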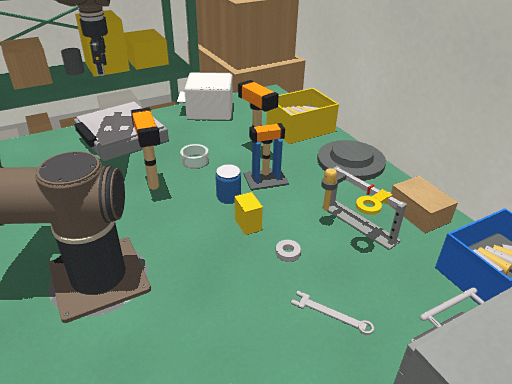

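Scene picture: candidates for the mallet are the orange heads at (257,260), low, in the blue cradle; (274,325), larger and free-standing; and (388,220), larger and by the robot base. I choose (257,260), because it is the only one in the cradle and its top is near 0.177 m. The yellow ring is at (160,180) scene / (372,203) side, and the drift is at (188,203).

```bash
python3 - <<'E'
from h import *
for n in("scene","side"):
    z=np.load(n+".npz"); im,P,d=z["im"],z["P"],z["d"]
    hsv=cv2.cvtColor(im,cv2.COLOR_RGB2HSV); H,S,V=[hsv[...,i].astype(int) for i in range(3)]
    x,y,zz=P[...,0],P[...,1],P[...,2]
    near=(abs(x-.54)<.09)&(abs(y-.175)<.07)&(d>0)
    m=near&(zz>.168)&(zz<.187); q=P[m]
    c,(w,h),a=cv2.minAreaRect(q[:,:2].astype(np.float32)*1000)
    print(n,"head top",m.sum(),np.median(q[:,2]).round(4),"rect",np.round(c,1),round(w,1),round(h,1),round(a,1))
    y_=(H>18)&(H<33)&(S>140)&(V>90)&(d>0)&(abs(x-.6)<.12)&(abs(y+.2)<.12)&(zz>.128)&(zz<.142)
    q=P[y_]; print("ring pts",len(q),np.median(q[:,2]).round(4),q.min(0).round(3),q.max(0).round(3))
    if len(q): c,(w,h),a=cv2.minAreaRect(q[:,:2].astype(np.float32)*1000); print(np.round(c,1),round(w,1),round(h,1),a)
    b=(d>0)&(abs(x-.62)<.12)&(abs(y+.17)<.15)&(S<70)&(zz>.1)&(zz<.15)
    q=P[b]; print("bar",len(q),q.min(0).round(3),q.max(0).round(3))
    l=cv2.fitLine(q[:,:2].astype(np.float32),cv2.DIST_HUBER,0,.001,.001).ravel(); print(l.round(3))
    r=(d>0)&(abs(x-.62)<.12)&(abs(y+.17)<.15)&((H<8)|(H>172))&(S>140)&(zz>.1); print("red",r.sum(),P[r].mean(0).round(3) if r.any() else 0)
z=np.load("scene.npz")["im"];z2=np.load("side.npz")["im"]
save("crop1.png",np.hstack([cv2.resize(z[225:305,215:315],(400,320)),cv2.resize(z2[110:190,220:320],(400,320))]))
save("crop2.png",np.hstack([cv2.resize(z[160:260,115:215],(400,400)),cv2.resize(z2[155:255,310:410],(400,400))]))
E
```

```text
scene head top 632 0.176 rect [542.4 176.9] 37.6 98.8 78.2
ring pts 369 0.1334 [ 0.583 -0.222  0.129] [ 0.685 -0.162  0.14 ]
[ 634.  -187.9] 101.2 59.6 10.290779113769531
bar 599 [ 0.565 -0.236  0.1  ] [ 0.696 -0.02   0.138]
[ 0.303 -0.953  0.651 -0.092]
red 13 [ 0.666 -0.137  0.133]
side head top 310 0.1776 rect [538.6 171.4] 43.0 96.8 80.6
ring pts 466 0.1354 [ 0.567 -0.224  0.128] [ 0.684 -0.081  0.142]
[ 626.9 -148.8] 106.1 146.6 5.609281063079834
bar 672 [ 0.561 -0.238  0.1  ] [ 0.693 -0.022  0.138]
[ 0.207 -0.978  0.656 -0.13 ]
red 28 [ 0.658 -0.142  0.128]
```

View pics/crop1.png

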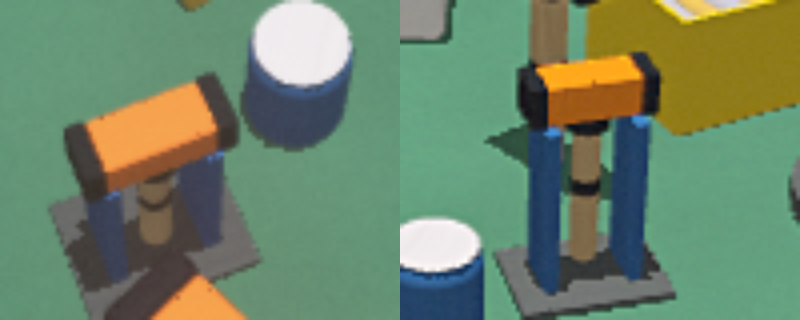

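View pics/crop2.png

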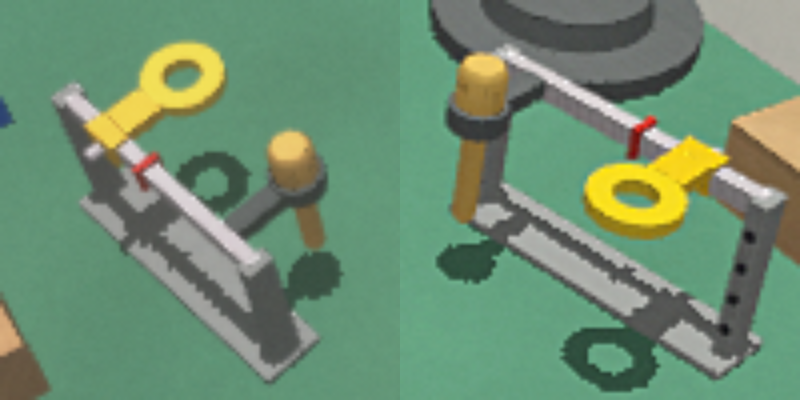

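The crop confirms the choice: the stubby orange mallet hangs in the blue cradle, with its head across the cheeks at about (0.541, 0.175). The ring shows clearly and is separate from the drift and the red stop. I'll move over the mallet for a wrist look.

```bash
cat >> h.py <<'E'
def go(x,y,z,yaw=None):
    "tool-frame deltas from the present measured pose; yaw = world angle of tool y, deg"
    s=ctrl.get_state(); M=R.from_quat(s["tcp_rot"]); w=np.array([x,y,z])-s["eef_pos"]
    c=np.degrees(np.arctan2(*M.as_matrix()[[1,0],1])); 
    print("t",s["time"],"pos",np.round(s["eef_pos"],4),"yaw",c.round(2),"zax",M.as_matrix()[:,2].round(4),"F",np.round(s["contact_force"],1),"open",round(float(s["opening"]),3))
    print("delta",M.inv().apply(w).round(4),"turn z",0 if yaw is None else np.radians(c-yaw).round(4))
E
python3 - <<'E'
from h import *
print(np.round(ctrl.camera_model("wrist")["hand_eye"],3), np.round(ctrl.camera_model("wrist")["intrinsics"],0).tolist())
go(.541,.175,.33,79)
P=np.load("scene.npz")["P"]
for n in("scene","side"):
    P=np.load(n+".npz")["P"]; q=P[(abs(P[...,0]-.6)<.12)&(abs(P[...,1]-.33)<.12)&(P[...,2]>.19)&(P[...,2]<.26)]; print(q.min(0).round(3),q.max(0).round(3))
E
```

```text
[[-0.    -0.945 -0.328  0.085]
 [ 1.    -0.001  0.    -0.   ]
 [-0.001 -0.328  0.945 -0.143]
 [ 0.     0.     0.     1.   ]] [[274.0, 0.0, 255.0], [0.0, 274.0, 194.0], [0.0, 0.0, 1.0]]
t 1.1 pos [0.1974 0.6455 0.2313] yaw 72.99 zax [-0. -0. -1.] F [-0.4  0.2  0.4] open 1.005
delta [-0.4662 -0.3494 -0.0987] turn z -0.1048
[0.56  0.262 0.19 ] [0.635 0.405 0.231]
[0.554 0.256 0.19 ] [0.632 0.401 0.231]
```

Call:
carry_out(
  deltas=[-0.03, -0.02, -0.05, 0, 0, 0, -0.07, -0.05, -0.08, 0, 0, -0.03, -0.117, -0.087, -0.1, 0, 0, -0.06, -0.163, -0.122, -0.1, 0, 0, -0.1, -0.21, -0.157, -0.1, 0, 0, -0.105],
)

```text
time: 1.72
eef_pos: [0.3532, 0.4325, 0.3321]
tcp_rot: [0.095, 0.995, 0.001, 0.001]
contact_force: [1.4, -0.2, 0.1]
opening: 1.002
finger_force: 0.0
```

```bash
python3 -c "
from h import *
go(.541,.175,.33,79)"
```

```text
t 1.725 pos [0.3532 0.4325 0.3321] yaw 79.06 zax [ 0.0014  0.0011 -1.    ] F [ 1.4 -0.2  0.1] open 1.002
delta [-0.2333 -0.2171  0.0021] turn z 0.001
```

Call:
carry_out(
  deltas=[-0.045, -0.042, 0, 0, 0, 0, -0.09, -0.084, 0, 0, 0, 0, -0.135, -0.126, 0, 0, 0, 0, -0.18, -0.167, 0, 0, 0, 0, -0.225, -0.21, 0, 0, 0, 0],
)

```text
time: 2.35
eef_pos: [0.534, 0.1832, 0.3317]
tcp_rot: [0.096, 0.995, 0.0, 0.0]
contact_force: [1.2, 1.2, -0.3]
opening: 1.002
finger_force: 0.0
```

Call:
carry_out(
  deltas=[0, 0, 0, 0, 0, 0, 0, 0, 0, 0, 0, 0],
)

```text
time: 2.6
eef_pos: [0.5329, 0.185, 0.3313]
tcp_rot: [0.096, 0.995, 0.0, -0.0]
contact_force: [-0.2, 0.4, -0.8]
opening: 0.998
finger_force: 0.0
```

```bash
cat >> h.py <<'E'
def rect(P,m):
    q=P[m]; c,(w,h),a=cv2.minAreaRect(q[:,:2].astype(np.float32)*1000); print(len(q),"z",np.median(q[:,2]).round(4),"c",np.round(c,1),round(w,1),round(h,1),round(a,1)); return q
E
python3 - <<'E'
from h import *
go(.541,.175,.25,79)
im,d,K,W=cam("wrist"); P=cloud(d,K,W); save("w1.png",im); np.savez("w1.npz",im=im,d=d,P=P)
x,y,z=np.moveaxis(P,-1,0)
m=(d>0)&(abs(x-.54)<.09)&(abs(y-.175)<.07)&(z>.170)&(z<.187)
rect(P,m)
hsv=cv2.cvtColor(im,cv2.COLOR_RGB2HSV)
o=m&(hsv[...,0]<20)&(hsv[...,1]>150); q=rect(P,o)
E
```

```text
t 2.6 pos [0.5329 0.185  0.3313] yaw 78.98 zax [-5.e-04  5.e-04 -1.e+00] F [-0.2  0.4 -0.8] open 0.998
delta [-0.0099 -0.0083  0.0812] turn z -0.0004
2595 z 0.1769 c [541.4 174. ] 37.0 97.6 78.1
1859 z 0.1767 c [541.7 173.7] 35.4 72.1 77.5
```

View pics/w1.png

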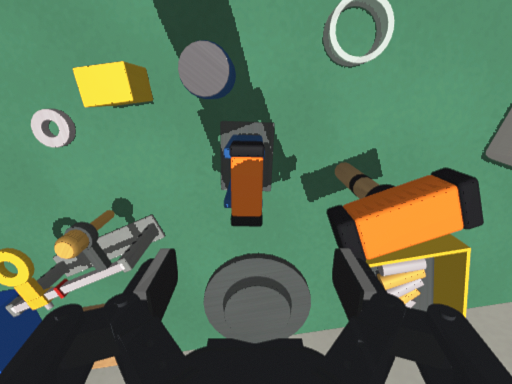

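The wrist picture shows the target head at (247,183), centred between the opened fingers' line. The larger mallet at (405,215) is off to the right, with clearance, and the ring is at (10,265). Centre is (0.5415, 0.174), yaw 78°. Descending.

Call:
carry_out(
  deltas=[-0.0105, -0.0092, 0.03, 0, 0, 0.017, -0.0105, -0.0092, 0.075, 0, 0, 0.017, -0.0105, -0.0092, 0.115, 0, 0, 0.017, -0.0105, -0.0092, 0.13, 0, 0, 0.017, -0.0105, -0.0092, 0.13, 0, 0, 0.017],
  grip=80,
  grip_force=60,
)

```text
time: 3.28
eef_pos: [0.541, 0.1748, 0.201]
tcp_rot: [0.103, 0.995, -0.0, -0.001]
contact_force: [0.1, -1.0, 0.0]
opening: 0.799
finger_force: 0.0
```

```bash
python3 - <<'E'
from h import *
go(.5415,.174,.138,78)
d=np.load("w1.npz"); im=d["im"];P=d["P"]; hsv=cv2.cvtColor(im,cv2.COLOR_RGB2HSV)
m=(hsv[...,0]>20)&(hsv[...,0]<33)&(hsv[...,1]>150)&(P[...,2]>.125)&(P[...,2]<.143)&(P[...,1]<-.1); rect(P,m)
im,dd,K,W=cam("wrist"); P=cloud(dd,K,W); x,y,z=np.moveaxis(P,-1,0)
m=(dd>0)&(abs(x-.54)<.07)&(abs(y-.175)<.04)&(z>.170)&(z<.187); rect(P,m)
E
```

```text
t 3.275 pos [0.541  0.1748 0.201 ] yaw 78.13 zax [-1.3e-03 -1.0e-04 -1.0e+00] F [ 0.1 -1.   0. ] open 0.799
delta [-0.0008 -0.0007  0.063 ] turn z 0.0023
1476 z 0.134 c [ 632.  -189.8] 51.8 103.7 88.9
7031 z 0.177 c [541.1 173.7] 37.9 97.4 78.2
```

Call:
carry_out(
  deltas=[0, -0.001, 0.02, 0, 0, 0, 0, -0.001, 0.045, 0, 0, 0, 0, -0.001, 0.058, 0, 0, 0, 0, -0.001, 0.063, 0, 0, 0, 0, -0.001, 0.063, 0, 0, 0],
)

```text
time: 3.95
eef_pos: [0.5418, 0.1729, 0.1386]
tcp_rot: [0.104, 0.995, 0.0, 0.0]
contact_force: [0.3, 0.3, -0.1]
opening: 0.8
finger_force: 0.0
```

Call:
carry_out(
  deltas=[0, 0, 0, 0, 0, 0, 0, 0, 0, 0, 0, 0, 0, 0, 0, 0, 0, 0, 0, 0, 0, 0, 0, 0, 0, 0, 0, 0, 0, 0],
  grip=0,
  grip_force=70,
)

```text
time: 4.58
eef_pos: [0.5422, 0.1731, 0.1395]
tcp_rot: [0.104, 0.995, 0.0, 0.001]
contact_force: [-1.1, 0.5, 4.9]
opening: 0.414
finger_force: 70.9
```

Call:
carry_out(
  deltas=[0, 0, -0.005, 0, 0, 0, 0, 0, -0.015, 0, 0, 0, 0, 0, -0.03, 0, 0, 0, 0, 0, -0.045, 0, 0, 0, 0, 0, -0.06, 0, 0, 0],
)

```text
time: 5.2
eef_pos: [0.5417, 0.1729, 0.1998]
tcp_rot: [0.104, 0.995, 0.0, 0.0]
contact_force: [-0.7, 0.6, -4.3]
opening: 0.415
finger_force: 70.1
```

Call:
carry_out(
  deltas=[0, 0, -0.05, 0, 0, 0, -0.012, -0.024, -0.1, 0, 0, 0, -0.04, -0.08, -0.12, 0, 0, 0, -0.065, -0.132, -0.12, 0, 0, 0, -0.09, -0.184, -0.12, 0, 0, 0],
)

```text
time: 5.82
eef_pos: [0.5917, -0.0276, 0.3202]
tcp_rot: [0.104, 0.995, -0.0, 0.001]
contact_force: [0.5, -0.5, -5.0]
opening: 0.411
finger_force: 71.2
```

Call:
carry_out(
  deltas=[-0.01, -0.02, 0, 0, 0, 0, -0.015, -0.03, 0, 0, 0, 0, -0.015, -0.03, 0, 0, 0, 0],
)

```text
time: 6.2
eef_pos: [0.5998, -0.0578, 0.3184]
tcp_rot: [0.104, 0.995, 0.0, -0.0]
contact_force: [-0.2, -0.0, -4.8]
opening: 0.411
finger_force: 71.4
```

```bash
python3 - <<'E'
from h import *
go(.605,-.19,.32,78)
im,d,K,W=cam("wrist"); P=cloud(d,K,W); save("w2.png",im); np.savez("w2.npz",im=im,d=d,P=P,K=K,W=W)
hsv=cv2.cvtColor(im,cv2.COLOR_RGB2HSV)
m=(hsv[...,0]>20)&(hsv[...,0]<33)&(hsv[...,1]>150)&(P[...,2]>.128)&(P[...,2]<.142)&(P[...,1]<-.12); rect(P,m)
E
```

```text
t 6.2 pos [ 0.5998 -0.0578  0.3184] yaw 78.04 zax [-3.e-04  8.e-04 -1.e+00] F [-0.2 -0.  -4.8] open 0.411
delta [-0.0325 -0.1283 -0.0017] turn z 0.0007
2023 z 0.1345 c [ 631.5 -190.1] 103.2 59.2 11.3
```

View pics/w2.png

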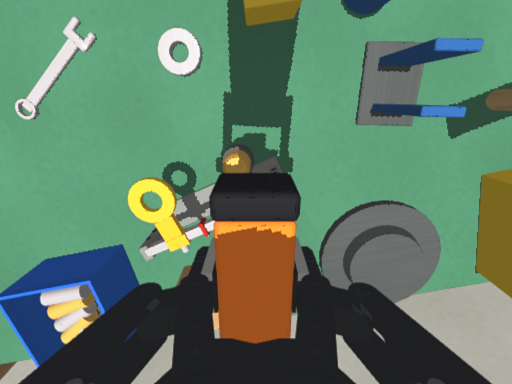

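The wrist picture shows the ring fully in view at (152,200), its clamp left of the red stop at (203,227). The held mallet is square in the fingers (255,265). I'll fit the ring circle on the plane of its top.

```bash
cat >> h.py <<'E'
from scipy.optimize import least_squares
def ring(im,K,W,P,zt=.135):
    hsv=cv2.cvtColor(im,cv2.COLOR_RGB2HSV)
    m=((hsv[...,0]>20)&(hsv[...,0]<33)&(hsv[...,1]>150)&(P[...,2]>.118)&(P[...,2]<.146)&(P[...,1]<-.12)&(P[...,0]<.69)).astype(np.uint8)
    cs,hi=cv2.findContours(m,cv2.RETR_CCOMP,cv2.CHAIN_APPROX_NONE)
    def bp(c):
        r=np.c_[(c[:,0]-K[0,2])/K[0,0],(c[:,1]-K[1,2])/K[1,1],np.ones(len(c))]@W[:3,:3].T
        return (W[:3,3]+r*((zt-W[2,3])/r[:,2])[:,None])[:,:2]
    holes=[c for c,h in zip(cs,hi[0]) if h[3]>=0 and len(c)>20]
    for c in holes:
        q=bp(c[:,0].astype(float)); f=least_squares(lambda p:np.hypot(*(q-p[:2]).T)-p[2],[*q.mean(0),.014],loss="soft_l1",f_scale=.001); print("hole",len(q),f.x.round(4))
    c=max(cs,key=len); q=bp(c[:,0].astype(float)); 
    c0=f.x[:2] if holes else np.array([.605,-.195])
    for _ in range(8):
        r=np.hypot(*(q-c0).T); s=q[(r<.034)&(r>.025)]
        f=least_squares(lambda p:np.hypot(*(s-p[:2]).T)-p[2],[*c0,.03],loss="soft_l1",f_scale=.001); c0=f.x[:2]
    print("outer",len(s),f.x.round(4))
E
python3 - <<'E'
from h import *
d=np.load("w2.npz"); ring(d["im"],d["K"],d["W"],d["P"])
z=np.load("scene.npz"); ring(z["im"],z["K"],z["W"],z["P"])
z=np.load("side.npz"); ring(z["im"],z["K"],z["W"],z["P"])
# held head
P=d["P"]; hsv=cv2.cvtColor(d["im"],cv2.COLOR_RGB2HSV)
m=(d["d"]>0)&(hsv[...,0]<20)&(hsv[...,1]>150)&(P[...,2]>.3)&(abs(P[...,2]-np.median(P[300,230:285,2]))<.02)
q=P[m]; A=np.c_[q[:,:2]-q[:,:2].mean(0),np.ones(len(q))]; print("top plane",np.linalg.lstsq(A,q[:,2],rcond=None)[0].round(4)); rect(P,m)
E
```

```text
hole 57 [ 0.6086 -0.1922  0.0132]
outer 118 [ 0.6093 -0.1928  0.0299]
hole 26 [ 0.6122 -0.189   0.0147]
outer 49 [ 0.6126 -0.1892  0.0287]
hole 25 [ 0.605  -0.1972  0.0107]
outer 46 [ 0.6034 -0.1985  0.0309]
top plane [1.000e-04 4.000e-04 3.557e-01]
9039 z 0.3557 c [597.2 -57. ] 36.8 67.2 77.9
```

Call:
carry_out(
  deltas=[-0.012, -0.04, 0, 0, 0, 0, -0.025, -0.085, 0, 0, 0, 0, -0.034, -0.118, 0, 0, 0, 0, -0.038, -0.13, 0.01, 0, 0, 0, -0.038, -0.1305, 0.025, 0, 0, 0],
)

```text
time: 6.88
eef_pos: [0.6102, -0.1929, 0.2928]
tcp_rot: [0.104, 0.995, 0.0, 0.0]
contact_force: [0.2, 0.4, -5.0]
opening: 0.414
finger_force: 71.8
```

Call:
carry_out(
  deltas=[0, 0, 0.01, 0, 0, 0, 0, 0, 0.015, 0, 0, 0, 0, 0, 0.015, 0, 0, 0, 0, 0, 0.015, 0, 0, 0],
)

```text
time: 7.38
eef_pos: [0.6103, -0.1935, 0.2791]
tcp_rot: [0.104, 0.995, -0.0, 0.001]
contact_force: [0.2, -0.2, -4.3]
opening: 0.414
finger_force: 71.8
```

```bash
python3 - <<'E'
from h import *
go(.6097,-.1933,.26,78)
print(ctrl.get_state()["wrist_torque"])
ims=[]
for n,b in(("side",(330,120)),("scene",(110,130))):
    im,d,K,W=cam(n); u,v=b; ims.append(cv2.resize(im[v:v+110,u:u+110],(400,400)))
save("over.png",np.hstack(ims))
E
```

```text
t 7.375 pos [ 0.6103 -0.1935  0.2791] yaw 78.06 zax [ 1.1e-03 -5.0e-04 -1.0e+00] F [ 0.2 -0.2 -4.3] open 0.414
delta [0.0006 0.0001 0.0191] turn z 0.0011
[0.00658559 0.01260796 0.03070603]
```

View pics/over.png

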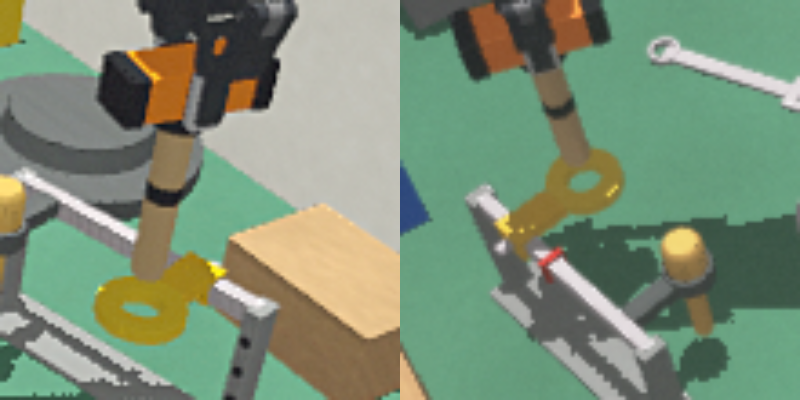

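The side crop shows the handle tip at (148,278), and its axis continues to the hole centre at (142,310). The scene crop agrees: tip (578,160) and hole (588,182). Lowering gently.

Call:
carry_out(
  deltas=[0.0005, 0, 0.008, 0, 0, 0, 0.0005, 0, 0.014, 0, 0, 0, 0.0005, 0, 0.018, 0, 0, 0, 0.0005, 0, 0.02, 0, 0, 0, 0.0005, 0, 0.02, 0, 0, 0],
)

```text
time: 8.1
eef_pos: [0.6094, -0.1937, 0.2581]
tcp_rot: [0.104, 0.995, 0.0, -0.0]
contact_force: [-0.1, 0.1, -4.7]
opening: 0.409
finger_force: 71.8
```

Call:
carry_out(
  deltas=[0, 0, 0.001, 0, 0, 0, 0, 0, 0.002, 0, 0, 0, 0, 0, 0.003, 0, 0, 0, 0, 0, 0.004, 0, 0, 0, 0, 0, 0.004, 0, 0, 0],
)

```text
time: 8.72
eef_pos: [0.6094, -0.1936, 0.2542]
tcp_rot: [0.104, 0.995, 0.0, -0.0]
contact_force: [-0.2, 0.1, -3.9]
opening: 0.411
finger_force: 71.8
```

Call:
carry_out(
  deltas=[0, 0, 0.001, 0, 0, 0, 0, 0, 0.002, 0, 0, 0, 0, 0, 0.003, 0, 0, 0, 0, 0, 0.004, 0, 0, 0, 0, 0, 0.004, 0, 0, 0],
)

```text
time: 9.35
eef_pos: [0.6094, -0.1937, 0.2501]
tcp_rot: [0.104, 0.995, 0.0, -0.0]
contact_force: [0.6, -1.2, -4.8]
opening: 0.412
finger_force: 71.8
```

Call:
carry_out(
  deltas=[0, 0, 0.002, 0, 0, 0, 0, 0, 0.004, 0, 0, 0, 0, 0, 0.006, 0, 0, 0, 0, 0, 0.008, 0, 0, 0, 0, 0, 0.01, 0, 0, 0],
)

```text
time: 9.98
eef_pos: [0.6095, -0.1937, 0.2402]
tcp_rot: [0.104, 0.995, 0.0, -0.0]
contact_force: [-0.5, -0.3, -4.8]
opening: 0.413
finger_force: 71.8
```

Call:
carry_out(
  deltas=[0, 0, 0.003, 0, 0, 0, 0, 0, 0.006, 0, 0, 0, 0, 0, 0.009, 0, 0, 0, 0, 0, 0.012, 0, 0, 0, 0, 0, 0.014, 0, 0, 0],
)

```text
time: 10.6
eef_pos: [0.6094, -0.1936, 0.226]
tcp_rot: [0.104, 0.995, 0.0, -0.0]
contact_force: [-0.8, 0.8, -4.0]
opening: 0.413
finger_force: 71.8
```

Call:
carry_out(
  deltas=[0, 0, 0.005, 0, 0, 0, 0, 0, 0.01, 0, 0, 0, 0, 0, 0.015, 0, 0, 0, 0, 0, 0.02, 0, 0, 0, 0, 0, 0.024, 0, 0, 0],
)

```text
time: 11.22
eef_pos: [0.6094, -0.1936, 0.2019]
tcp_rot: [0.104, 0.995, 0.0, -0.0]
contact_force: [-0.4, -0.5, -5.1]
opening: 0.413
finger_force: 71.8
```

Call:
carry_out(
  deltas=[0, 0, 0.005, 0, 0, 0, 0, 0, 0.01, 0, 0, 0, 0, 0, 0.015, 0, 0, 0, 0, 0, 0.02, 0, 0, 0, 0, 0, 0.024, 0, 0, 0],
)

```text
time: 11.85
eef_pos: [0.6094, -0.1936, 0.1779]
tcp_rot: [0.104, 0.995, 0.0, -0.0]
contact_force: [-0.2, 0.1, -4.9]
opening: 0.411
finger_force: 71.8
```

Call:
carry_out(
  deltas=[0, 0, 0.005, 0, 0, 0, 0, 0, 0.01, 0, 0, 0, 0, 0, 0.015, 0, 0, 0, 0, 0, 0.019, 0, 0, 0, 0, 0, 0.02, 0, 0, 0],
)

```text
time: 12.48
eef_pos: [0.6093, -0.1935, 0.1578]
tcp_rot: [0.104, 0.995, 0.0, -0.0]
contact_force: [-0.9, 0.1, -4.6]
opening: 0.412
finger_force: 71.8
```

Call:
carry_out(
  deltas=[0, 0, 0.003, 0, 0, 0, 0, 0, 0.006, 0, 0, 0, 0, 0, 0.009, 0, 0, 0, 0, 0, 0.011, 0, 0, 0, 0, 0, 0.012, 0, 0, 0],
)

```text
time: 13.1
eef_pos: [0.6094, -0.1936, 0.1461]
tcp_rot: [0.104, 0.995, 0.0, -0.0]
contact_force: [-0.4, 0.3, -4.7]
opening: 0.412
finger_force: 71.8
```

Call:
carry_out(
  deltas=[0, 0, 0.0005, 0, 0, 0, 0, 0, 0.001, 0, 0, 0, 0, 0, 0.0015, 0, 0, 0, 0, 0, 0.002, 0, 0, 0, 0, 0, 0.0025, 0, 0, 0],
)

```text
time: 13.72
eef_pos: [0.6095, -0.1937, 0.1438]
tcp_rot: [0.104, 0.995, -0.0, 0.0]
contact_force: [0.3, -0.3, -4.7]
opening: 0.409
finger_force: 71.8
```

Now half-millimetre steps until the force shows contact.

Call:
carry_out(
  deltas=[0, 0, 0.0005, 0, 0, 0, 0, 0, 0.001, 0, 0, 0, 0, 0, 0.001, 0, 0, 0],
)

```text
time: 14.1
eef_pos: [0.6094, -0.1937, 0.1428]
tcp_rot: [0.104, 0.995, 0.0, -0.0]
contact_force: [0.1, -0.1, -4.7]
opening: 0.411
finger_force: 71.8
```

Call:
carry_out(
  deltas=[0, 0, 0.0005, 0, 0, 0, 0, 0, 0.001, 0, 0, 0, 0, 0, 0.001, 0, 0, 0],
)

```text
time: 14.48
eef_pos: [0.6094, -0.1937, 0.1418]
tcp_rot: [0.104, 0.995, 0.0, -0.0]
contact_force: [0.4, -0.6, -5.1]
opening: 0.417
finger_force: 71.8
```

Call:
carry_out(
  deltas=[0, 0, 0.0003, 0, 0, 0, 0, 0, 0.0006, 0, 0, 0, 0, 0, 0.0006, 0, 0, 0],
)

```text
time: 14.85
eef_pos: [0.6096, -0.1937, 0.1416]
tcp_rot: [0.104, 0.995, -0.0, 0.0]
contact_force: [-0.8, 0.0, -3.2]
opening: 0.416
finger_force: 71.8
```

Call:
carry_out(
  deltas=[0, 0, 0.0003, 0, 0, 0, 0, 0, 0.0006, 0, 0, 0, 0, 0, 0.0006, 0, 0, 0],
)

```text
time: 15.22
eef_pos: [0.6097, -0.1938, 0.1415]
tcp_rot: [0.104, 0.995, -0.0, 0.0]
contact_force: [-1.0, 0.9, 1.2]
opening: 0.414
finger_force: 72.2
```

The collar is seated: the wrist load has lifted off at exactly the expected height. Releasing.

Call:
carry_out(
  deltas=[0, 0, -0.0005, 0, 0, 0, 0, 0, -0.0005, 0, 0, 0, 0, 0, -0.0005, 0, 0, 0, 0, 0, -0.0005, 0, 0, 0],
  grip=75,
)

```text
time: 15.72
eef_pos: [0.6095, -0.1937, 0.1411]
tcp_rot: [0.104, 0.995, -0.0, 0.0]
contact_force: [0.3, -0.1, -0.1]
opening: 0.748
finger_force: 0.0
```

Call:
carry_out(
  deltas=[0, 0, -0.01, 0, 0, 0, 0, 0, -0.03, 0, 0, 0, 0, 0, -0.06, 0, 0, 0, 0, 0, -0.1, 0, 0, 0, 0, 0, -0.14, 0, 0, 0],
)

```text
time: 16.35
eef_pos: [0.6096, -0.1937, 0.2844]
tcp_rot: [0.104, 0.995, -0.0, 0.001]
contact_force: [0.0, 0.5, 0.2]
opening: 0.75
finger_force: 0.0
```

Call:
carry_out(
  deltas=[0, 0, -0.02, 0, 0, 0, 0, 0, -0.02, 0, 0, 0, 0, 0, -0.02, 0, 0, 0],
)

```text
time: 16.73
eef_pos: [0.6087, -0.1934, 0.2991]
tcp_rot: [0.104, 0.995, 0.001, -0.001]
contact_force: [0.3, -1.2, -1.1]
opening: 0.751
finger_force: 0.0
```

```bash
python3 - <<'E'
from h import *
go(0,0,0)
im,d,K,W=cam("wrist"); P=cloud(d,K,W); x,y,z=np.moveaxis(P,-1,0)
m=(d>0)&(abs(x-.61)<.08)&(abs(y+.193)<.045)&(z>.165)&(z<.195); q=rect(P,m)
A=np.c_[q[:,:2]-q[:,:2].mean(0),np.ones(len(q))]; print(np.linalg.lstsq(A,q[:,2],rcond=None)[0].round(4))
im,d,K,W=cam("side"); save("end.png",cv2.resize(im[100:300,220:470],(750,600)))
E
```

```text
t 16.725 pos [ 0.6087 -0.1934  0.2991] yaw 78.03 zax [-0.0029  0.0014 -1.    ] F [ 0.3 -1.2 -1.1] open 0.751
delta [0.6347 0.0627 0.3011] turn z 0
3362 z 0.179 c [ 608.4 -194. ] 37.7 96.9 78.4
[ 0.007  -0.      0.1788]
```

View pics/end.png

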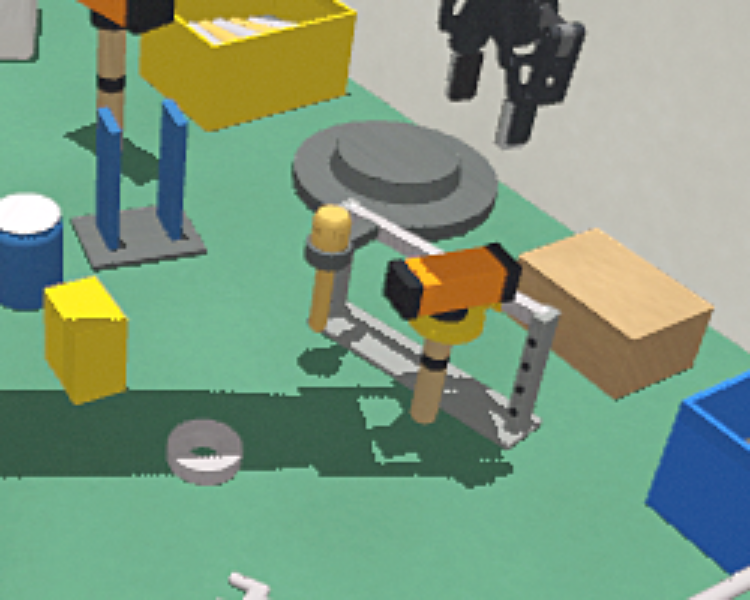

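The picture shows the mallet hanging level in the yellow ring (450,310), with its handle tip clear below at (425,415). The drift (330,240) and everything else are undisturbed and the gripper is clear. Head top is at 0.179 m, which is home.

```bash
python3 -c "
from plant import ctrl
print(ctrl.sign_off())"
```

```text
the job is handed in; nothing more can be done
None
```

The orange mallet now hangs fully home in the yellow ring with the gripper well clear, and the job was handed in at about 17 s; no verdict came back.

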